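Tip the cart's tilt bin and lay out the clipper

ROBOT

A 6-joint arm with a two-finger parallel gripper is mounted at the origin on the work surface. World frame = base frame: x ahead of the robot, y to its left, z up, the work surface at z = 0. Lengths are in m, angles in rad, forces in N, time in s.
With the tool pointing down it reaches from about 0.375 to 0.975 m from the base axis. Payload 3.8 kg.
Tool frame: the origin (TCP) lies on the front face of the gripper's body, between the roots of the fingers; the fingertips stand 73 mm ahead of it and the grasp point (between the pads) lies robot.hold_point_z ahead of it (robot.hold_point_z is the distance from the TCP to the grasp point, in m); z points along the fingers, y is the direction in which the jaws open and shut (so a half turn about z gives the same grasp; the last joint's range is limited). The gripper opens to 85 mm and grips with 20 to 120 N. Pads are 22 mm wide; open, the fingers measure 114 mm over their backs; the gripper's body (76 mm by 85 mm) begins 54 mm behind the grasp point. The pads swing forward as they close: fully open they stand 13 mm farther back than shut.
Start: joints at [1.252, 0.264, 1.604, -0, 1.274, -0.037], TCP at [0.188, 0.648, 0.304] pointing down, gripper open.
Joint ranges: [-2.63, 2.63], [-0.94, 2.18], [0.31, 2.57], [-1.31, 4.45], [0, 2.66], [-2.55, 2.55]. Speed limits (rad/s): [2.57, 2.57, 3.14, 3.14, 3.14, 3.14].

INTERFACE

Orientations are given as a unit quaternion [w, x, y, z].
In Python, from station import robot gives the robot as it stands.
- The arm moves only by the shell command python3 -m handwheel 'ROWS' [FORCE]. ROWS is a JSON object of lists of equal length, an entry for each row: "travel": the shift along the world's x, y, z in cm, a list of three; "twist": the turn, a rotation vector about the world's x, y, z in degrees, a list of three; "grip": the opening, from 0 (shut) to 1 (fully open). A call has exactly 8 rows; each row shifts and turns the commanded pose from where the row before left it; what a row does not reach is not made up. A row lasts 1/12 s, in which the tool goes at most 41.7 mm and 7.16 degrees, less where a joint would pass 70% of its speed; a pose out of reach is approached as far as the arm can. A call with a gripper value outside its range is refused whole. The fingers move at their own pace and stop on an object; FORCE is the grip in N (left out, the last holds). Time passes only in rows, so rows that do not move let the fingers close, or fill a call up. It gives the time, the measured TCP pose, the force and the opening at its end, in the units of the state.
- robot.get_obs(): the state, without advancing time (a new reading comes with each control period).
- robot.camera(name): name is "scene" or "top"; returns a dict with "image" (480x640x3 uint8, red, green, blue), "z_map" (480x640 float32, m along the optical axis (not along the pixel's ray), 0 where there is no reading), "fov_y" (degrees; the focal length in pixels is half the picture's height over the tangent of half this angle, whatever the lens; pixels are square), "cx", "cy" (the principal point, pixels), "R" (3x3) and "t" (3): a world point X has camera coordinates R X + t. Camera axes: x right, y down, z forward; pixel columns grow to the right and rows downward; lengths in m; the calibration is good to about 2 mm. A picture is of the moment at which its call begins.
- robot.sign_off(): hands the job in, once; it reports no verdict.
The state is a dict: "time": time; "joint_positions": joint angles; "joint_vel": joint speeds; "joint_efforts": joint torques, N m; "position": TCP position; "ee_rot": TCP orientation; "contact_force": force on the tool from outside, world axes, zero at the start; "wrist_torque": the same for the moment, N m; "finger_gap": finger opening in m.
Only numpy, scipy, OpenCV 4.12 (cv2) and the standard library are available. Lean on these libraries where they do the work, as an engineer would, in place of code of your own. Each camera call takes 0.05 s, during which the arm holds its last target.

TASK

Tip the white bin forward on its pivot towards the robot by its blue tab, as far as it goes, so that the gold clipper at its back comes out from under the clear roof. Take the clipper out, lay it down gently on the blue mat, wholly on it, its top side still up, and let go; then push the bin back fully upright. Leave the black comb in the bin, and do not knock the red spray bottle out of its place.

Things in the scene. Friction and masses are not known exactly. Their poses are not given: they have to be found in the camera images.
- frame: Dark steel frame of the tilt bin, fixed, 180 (x) by 250 (y) mm, 196 high. Origin: centre of its underside on the work surface. Its open front faces its own -x, towards the robot (it may be yawed); z up. Side cheeks 6 mm thick at y +-122 mm: 62 high along the whole depth, 192 high for x 10 to 90. The back is open. The bin's pivot lies at x -75, z 20 mm, along y.
- roof_edge (a point): Middle of the lower front edge of the frame's clear roof, at x 10, z 190 mm in the frame's axes. The roof is 6 mm thick and spans the full width from x 10 back to x 90 mm.
- bin (a joint): Tilt of the white bin about its pivot, rad: 0 upright (home, at a stop), grows as its top tips forward towards the robot, stop at 0.65. The hinge has friction: about 5 N at the tab starts it; tipped past about 0.5 it stays where it is left, with or without the clipper; near upright it may sink home slowly.
- bin_pivot (a point): On the hinge axis, mid-width, at the bin's lower outer front edge; turns with the bin. Bin axes: x front to back, y along the hinge, z up the front wall; at tilt t its z is (-sin t, 0, cos t) in the frame's axes. Bin (mm): x 0 to 135, y +-114, floor 5 thick; front wall x 0 to 8, 120 high; side walls 5 thick, 120 high for x below 50, else 55; back wall 55 high.
- bin_tab (a point): Middle of the upper edge of the blue pull tab, which stands on the front wall in line with it: 8 mm thick (bin x 0 to 8), 110 wide (y +-55), from z 120 to 160 mm in the bin's axes. Behind it (bin x 8 to 60) the bin is open from above, the comb at the bottom.
- bin_cradle (a point): Middle of the rear cradle's seat; in bin axes x 78, z 88 mm. Two plates at y +-55 mm, 8 thick; their seats, 58 mm long, slope down to the back by 0.6 rad, so they are level when the bin is tipped fully. The clipper lies on both, between stops 22 mm high, 44 mm apart. Between the plates (102 mm) all is open beside and below the clipper for fingers.
- clipper: Gold-toned aluminium hair clipper, 156 long (own x, black and steel head at +x) by 38 wide (own y) by 37 mm high, about 0.25 kg. Origin: centre of its underside; z up. At the start it lies in the bin's rear cradle, its length across the bin, leaning 0.6 rad to the back; once the bin is tipped fully forward it lies about level, 135 mm above the work surface.
- clipper_head (a point): Head end of the clipper, 78 mm from its middle, 19 mm above its underside.
- clipper_tail (a point): Tail end of the clipper, 78 mm from its middle, 19 mm above its underside.
- mat: Blue silicone mat, fixed, 220 by 220 mm, 4 mm thick. Origin: centre of its underside; x and y along its edges. It lies to the left or to the right of the bin.
- comb: Black fine-tooth comb, 180 (own x) by 28 by 6 mm, lying loose in the front well of the bin (between front wall and cradle). Origin: centre of its underside.
- spray: Red plastic spray bottle with white head, 72 mm across, 207 mm high, loose, upright. Origin: centre of its underside.

How it is judged:
On the way, in this order (a step that is already met when the one before it is completed fails the run):
1. the bin is tipped forward (tilt over 0.5) with the clipper in it (value of joint bin above 0.5 rad and z of clipper in the frame of bin_pivot below 0.105 m and x of clipper in the frame of bin_pivot between 0.055 and 0.105 m), for 0.2 s.
2. the clipper lies wholly on the mat, top side up, let go (x of clipper_head in the frame of mat between -0.113 and 0.113 m and y of clipper_head in the frame of mat between -0.113 and 0.113 m and x of clipper_tail in the frame of mat between -0.113 and 0.113 m and y of clipper_tail in the frame of mat between -0.113 and 0.113 m and z of clipper in the frame of mat below 0.009 m and angle between clipper's own z axis and vertical below 0.12 rad and contact force between the fingers and clipper below 0.1 N), for 0.2 s.
3. the bin is back upright (tilt under 0.06) (value of joint bin below 0.06 rad), for 0.2 s.
At the end, for the whole second after the job is handed in: The clipper lies at rest and released on the mat, both ends within its edges (3 mm over is allowed), tilted less than 0.12 rad with its top side up; the bin is upright (tilt under 0.06 rad); the comb is inside the bin (all of step 2 and linear speed of clipper below 0.02 m/s and value of joint bin below 0.06 rad and x of comb in the frame of bin_pivot between 0 and 0.135 m and y of comb in the frame of bin_pivot between -0.114 and 0.114 m and z of comb in the frame of bin_pivot between 0 and 0.1 m); the robot touches nothing.
It fails at once if the clipper is dropped or thrown: faster than 0.6 m/s while the fingers do not touch it (linear speed of clipper above 0.6 m/s and contact force between the fingers and clipper below 0.05 N).
It fails at once if the comb leaves the bin (x of comb in the frame of bin_pivot below -0.02 m or x of comb in the frame of bin_pivot above 0.15 m or z of comb in the frame of bin_pivot above 0.14 m or y of comb in the frame of bin_pivot above 0.13 m or y of comb in the frame of bin_pivot below -0.13 m).
It fails at once if the spray bottle is moved by more than 30 mm (distance of spray from where it was at the start of the episode above 0.03 m).
It also fails if it takes over 72 s, if anything falls off the work surface, if the arm or the gripper's body presses on something with over 40 N, if the wrist force passes 120 N, or if a joint passes its speed limit or range.

## Working session

There is one attempt and no reset: what is moved stays moved. The work goes in short steps, Python scripts to look and compute and a shell command to move; the robot and the scene stay as the last step left them, time stands still between calls to the robot, and variables do not carry over. Pictures are saved under pics/ and viewed, and the job is handed in when it is done.

```bash
ls; mkdir -p pics; cat > h.py <<'E'
import numpy as np, cv2
from station import robot
def cam(n):
    c=robot.camera(n); c['f']=240/np.tan(np.radians(c['fov_y'])/2); return c
def save(c,name): cv2.imwrite('pics/'+name,c['image'][:,:,::-1])
def pts(c):
    v,u=np.mgrid[0:480,0:640]; z=c['z_map']
    P=np.stack([(u-c['cx'])/c['f']*z,(v-c['cy'])/c['f']*z,z],-1)
    return (P-np.array(c['t']))@np.array(c['R'])
def ray(c,u,v,h):
    R=np.array(c['R']);o=-R.T@np.array(c['t']);d=R.T@np.array([(u-c['cx'])/c['f'],(v-c['cy'])/c['f'],1])
    return o+d*(h-o[2])/d[2]
E
python3 - <<'E'
from h import *
for n in('scene','top'):
    c=cam(n); save(c,n+'0.png'); np.savez('pics/'+n+'0.npz',**{k:c[k] for k in c})
    R=np.array(c['R']);print(n,c['fov_y'],c['cx'],c['cy'],-R.T@np.array(c['t']),R)
print(robot.get_obs(),robot.hold_point_z)
E
```

```text
pics
scene 47.703489991493406 309.47523470607797 234.35526245769415 [1.38272304 0.59436321 0.95146449] [[-0.53459519  0.8450187  -0.01230369]
 [ 0.55560232  0.34045326 -0.75854969]
 [-0.63679984 -0.41235298 -0.65149903]]
top 43.18689919071249 329.46282754496127 251.20515902477067 [0.40772847 0.05273846 1.48163747] [[ 0.00766752 -0.99988939 -0.012744  ]
 [-0.9916105  -0.00595829 -0.12912438]
 [ 0.12903417  0.01362715 -0.99154651]]
{'time': 0.1, 'joint_positions': array([ 1.25211679e+00,  2.64667198e-01,  1.60524024e+00, -2.50537570e-05,
        1.27369223e+00, -3.68939879e-02]), 'joint_vel': array([-0.00130438, -0.00186363, -0.00098361, -0.00049541, -0.00117064,
        0.00015611]), 'joint_efforts': array([ 8.96326237e-04, -5.16707361e+01, -3.68590450e+01,  6.68487883e-05,
        6.35101867e-03,  6.35936189e-06]), 'position': array([0.18754175, 0.64789053, 0.30269201]), 'ee_rot': array([-1.65685964e-04,  1.40423382e-01,  9.90091040e-01, -9.89805329e-04]), 'contact_force': array([ 0.96369629, -0.12706784,  0.52280747]), 'wrist_torque': array([-0.02114206, -0.0104781 ,  0.03952795]), 'finger_gap': 0.08530176436922696} 0.0539
```

View pics/scene0.png

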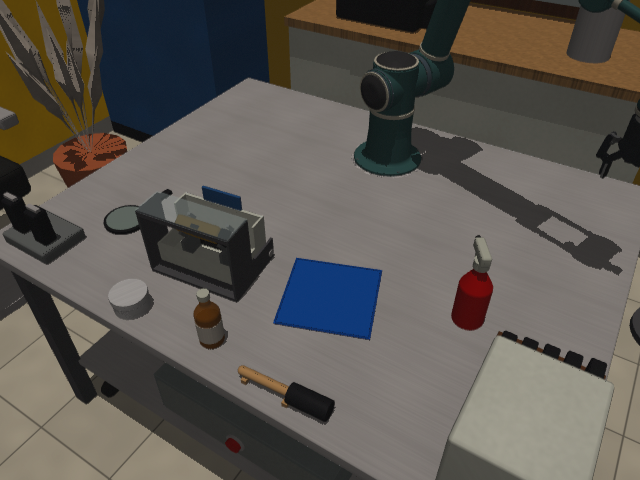

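View pics/top0.png

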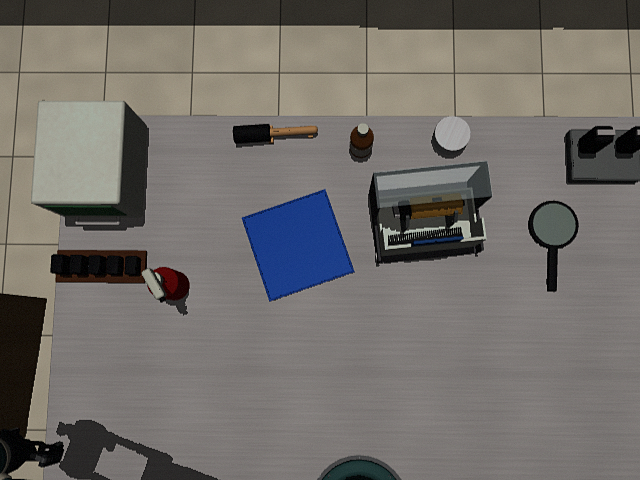

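The scene shows the bin at about (430,215) in the top view, the mat at (298,245), the spray at (165,283), and the clipper's black head towards +y. I'll zoom in on the frame.

```bash
python3 - <<'E'
from h import *
for n,(u0,u1,v0,v1) in (('top',(355,505,150,275)),('scene',(125,285,175,305))):
    d=np.load(f'pics/{n}0.npz'); im=d['image'][v0:v1,u0:u1,::-1]
    cv2.imwrite(f'pics/{n}0z.png',cv2.resize(cv2.convertScaleAbs(im,alpha=1.4),None,fx=4.8,fy=4.6,interpolation=cv2.INTER_CUBIC))
d=dict(np.load('pics/top0.npz')); P=pts(d)
hsv=cv2.cvtColor(d['image'],cv2.COLOR_RGB2HSV)
# mat
m=cv2.inRange(hsv,(100,150,60),(130,255,255)); 
n,l,s,ce=cv2.connectedComponentsWithStats(m)
for i in range(1,n):
    if s[i,4]>30:
        print(s[i],ce[i]); 
i=1+np.argmax(s[1:,4]); uv=np.argwhere(l==i)[:,::-1].astype(float)
q=np.array([ray(d,u,v,.004)[:2] for u,v in uv]).astype(np.float32)
print('mat',cv2.minAreaRect(q),cv2.boxPoints(cv2.minAreaRect(q)))
# tab
for i in range(1,n):
    if 30<s[i,4]<2000:
        p=P[l==i]; print('tab',p.min(0),p.max(0),np.median(p,0)); r=cv2.minAreaRect(p[:,:2].astype(np.float32)); print(r, cv2.boxPoints(r))
r=cv2.inRange(hsv,(0,150,60),(8,255,255)); p=P[(r>0)&(P[...,2]>.02)]; p=p[(abs(p[:,0]-.7)<.5)]
n,l,s,ce=cv2.connectedComponentsWithStats(r)
print([ (list(a),list(b)) for a,b in zip(s,ce) if a[4]>50][1:])
# gold
g=cv2.inRange(hsv,(10,120,60),(30,255,255)); 
n,l,s,ce=cv2.connectedComponentsWithStats(g)
for i in range(1,n):
    if s[i,4]>50: print('gold',s[i],ce[i],np.median(P[l==i],0))
E
```

```text
[ 242  190  112  111 7782] [297.22757646 244.77499357]
[414 237  49   7 134] [437.37313433 239.8358209 ]
mat ((0.6170731782913208, 0.15277622640132904), (0.21909940242767334, 0.21942293643951416), 19.59396743774414) [[0.47707522 0.21939684]
 [0.5506592  0.01268009]
 [0.75707114 0.08615561]
 [0.6834872  0.29287237]]
tab [ 0.59563502 -0.21683298  0.17138136] [ 0.61048873 -0.11247808  0.18665365] [ 0.60354941 -0.16378585  0.17836453]
((0.6038903594017029, -0.16472500562667847), (0.007194437086582184, 0.10501876473426819), 6.967259883880615) [[ 0.59395015 -0.11303972]
 [ 0.6066892  -0.217283  ]
 [ 0.61383057 -0.2164103 ]
 [ 0.6010915  -0.11216702]]
[([np.int32(154), np.int32(267), np.int32(24), np.int32(26), np.int32(233)], [np.float64(168.3390557939914), np.float64(277.73390557939916)])]
gold [270 126  48  10 339] [292.4660767  130.34513274] [0.89832276 0.16589407 0.02925053]
gold [411 207  52  12 313] [435.1341853  212.63897764] [ 0.67337421 -0.16642805  0.12845633]
```

```bash
python3 - <<'E'
from h import *
d=dict(np.load('pics/top0.npz')); P=pts(d)
# front edge height map samples
sub=(slice(160,270),slice(365,495))
p=P[sub].reshape(-1,3)
for lo,hi in((.18,.21),(.05,.075)):
    q=p[(p[:,2]>lo)&(p[:,2]<hi)]; print(lo,len(q),q.min(0),q.max(0),cv2.minAreaRect(q[:,:2].astype(np.float32)), cv2.boxPoints(cv2.minAreaRect(q[:,:2].astype(np.float32))))
E
```

```text
0.18 4286 [ 0.59563502 -0.2807794   0.18000272] [ 0.77732368 -0.0232552   0.2047406 ] ((0.6817535161972046, -0.15617819130420685), (0.16658566892147064, 0.2513682544231415), 6.122674465179443) [[ 0.58553064 -0.0400948 ]
 [ 0.6123409  -0.2900292 ]
 [ 0.7779764  -0.2722616 ]
 [ 0.7511661  -0.02232718]]
0.05 590 [ 0.57091009 -0.29078291  0.0500216 ] [ 0.74862054 -0.02314909  0.07499051] ((0.6732755899429321, -0.15717436373233795), (0.17878985404968262, 0.25149112939834595), 6.20733118057251) [[ 0.57080835 -0.041832  ]
 [ 0.5980012  -0.29184866]
 [ 0.7757428  -0.27251673]
 [ 0.74855    -0.02250007]]
```

View pics/top0z.png

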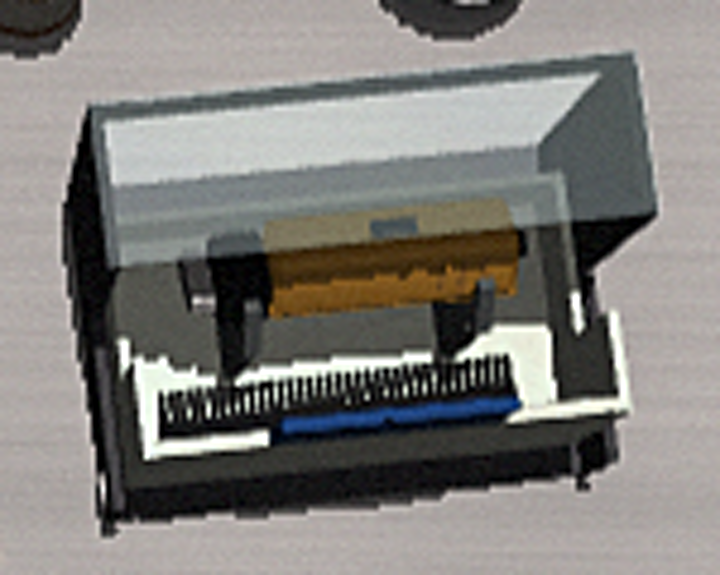

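View pics/scene0z.png

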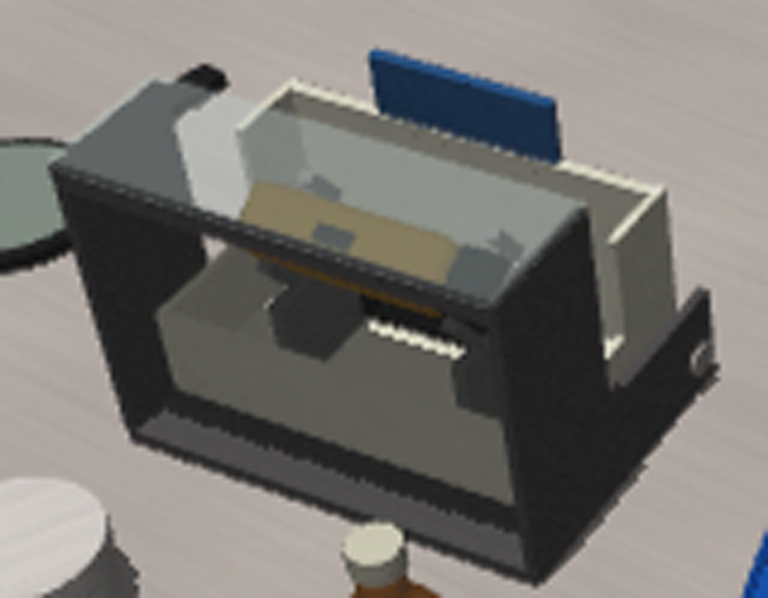

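Frame: centre (0.673, -0.157), yaw 6.2°. The mat is centred at (0.617, 0.153), yaw 19.6°. Plan: hook the closed fingers behind the tab and pull along the arc, keeping the jaws along the frame's x. First I move over.

```bash
python3 -m handwheel '{"travel":[[1.4,-2.5,0.6],[1.4,-2.5,0.6],[1.4,-2.5,0.6],[1.4,-2.5,0.6],[1.4,-2.5,0.6],[1.4,-2.5,0.6],[1.4,-2.5,0.6],[1.4,-2.5,0.6]],"twist":[[0,0,-2.5],[0,0,-2.5],[0,0,-2.5],[0,0,-2.5],[0,0,-2.5],[0,0,-2.5],[0,0,-2.5],[0,0,-2.5]],"grip":[0,0,0,0,0,0,0,0]}' 20
python3 -m handwheel '{"travel":[[1.4,-2.5,0],[1.4,-2.5,0],[1.4,-2.5,0],[1.4,-2.5,0],[1.4,-2.5,0],[1.4,-2.5,0],[1.4,-2.5,0],[1.4,-2.5,0]],"twist":[[0,0,-2.5],[0,0,-2.5],[0,0,-2.5],[0,0,-2.5],[0,0,-2.5],[0,0,-2.5],[0,0,-2.5],[0,0,-2.5]],"grip":[0,0,0,0,0,0,0,0]}'
python3 -m handwheel '{"travel":[[1.4,-2.5,0],[1.4,-2.5,0],[1.4,-2.5,0],[1.4,-2.5,0],[1.4,-2.5,0],[1.4,-2.5,0],[1.4,-2.5,0],[1.4,-2.5,0]],"twist":[[0,0,-2.5],[0,0,-2.5],[0,0,-2.5],[0,0,-2.5],[0,0,-2.5],[0,0,-2.5],[0,0,-2.5],[0,0,-2.5]],"grip":[0,0,0,0,0,0,0,0]}'
```

```text
time: 0.77
position: [0.3, 0.4469, 0.3516]
ee_rot: [-0.0, 0.311, 0.95, -0.0]
contact_force: [0.5, 0.7, 0.4]
finger_gap: 0.0
time: 1.43
position: [0.4119, 0.2469, 0.3515]
ee_rot: [-0.0, 0.472, 0.882, -0.0]
contact_force: [0.2, 0.2, -0.7]
finger_gap: 0.0003
time: 2.1
position: [0.5239, 0.047, 0.3514]
ee_rot: [-0.0, 0.618, 0.787, -0.0]
contact_force: [-0.3, 0.5, -0.0]
finger_gap: -0.0001
```

```bash
python3 -m handwheel '{"travel":[[1.31,-2.61,0],[1.31,-2.61,0],[1.31,-2.61,0],[1.31,-2.61,0],[1.31,-2.61,0],[1.31,-2.61,0],[1.31,-2.61,0],[1.31,-2.61,0]],"twist":[[0,0,-1],[0,0,-1],[0,0,-1],[0,0,-1],[0,0,-1],[0,0,-1],[0,0,-1],[0,0,-0.5]],"grip":[0,0,0,0,0,0,0,0]}'
python3 -m handwheel '{"travel":[[0,0,0],[0,0,-1.2],[0,0,-1.2],[0,0,-1.2],[0,0,-1.2],[0,0,-1.2],[0,0,0],[0,0,0]],"twist":[[0,0,0],[0,0,0],[0,0,0],[0,0,0],[0,0,0],[0,0,0],[0,0,0],[0,0,0]],"grip":[0,0,0,0,0,0,0,0]}'
python3 - <<'E'
from h import *
for n,(u0,u1,v0,v1) in (('top',(355,505,150,275)),('scene',(125,285,145,305))):
    c=cam(n); im=c['image'][v0:v1,u0:u1,::-1]
    cv2.imwrite(f'pics/{n}1z.png',cv2.resize(cv2.convertScaleAbs(im,alpha=1.4),None,fx=3.5,fy=3.5,interpolation=cv2.INTER_CUBIC))
E
```

```text
time: 2.77
position: [0.6287, -0.1618, 0.3511]
ee_rot: [-0.001, 0.667, 0.745, -0.0]
contact_force: [0.6, 1.0, -0.0]
finger_gap: 0.0001
time: 3.43
position: [0.6277, -0.1596, 0.2901]
ee_rot: [-0.001, 0.667, 0.745, -0.001]
contact_force: [-0.3, -0.2, 1.1]
finger_gap: 0.0001
```

View pics/scene1z.png

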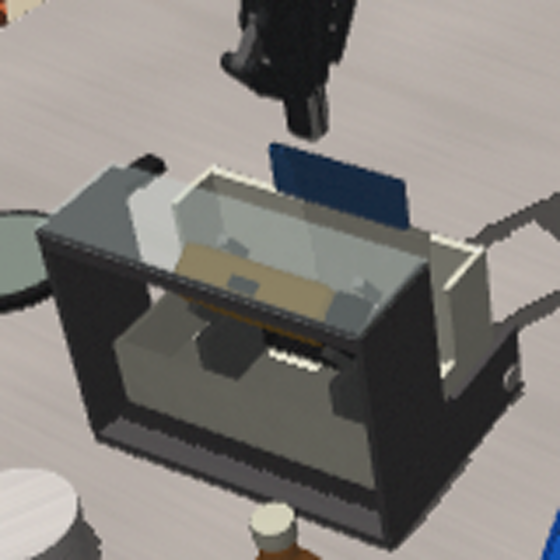

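View pics/top1z.png

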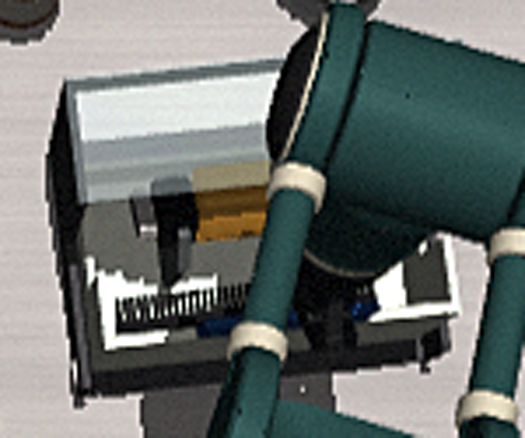

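The fingers are above the well behind the tab, and lowering straight down looks clear. I'll go down and check the force.

```bash
python3 -m handwheel '{"travel":[[0,0,-0.9],[0,0,-0.9],[0,0,-0.9],[0,0,-0.9],[0,0,-0.9],[0,0,-0.9],[0,0,-0.8],[0,0,0]],"twist":[[0,0,0],[0,0,0],[0,0,0],[0,0,0],[0,0,0],[0,0,0],[0,0,0],[0,0,0]],"grip":[0,0,0,0,0,0,0,0]}'
python3 - <<'E'
from h import *
c=cam('scene'); im=c['image'][145:305,125:285,::-1]
cv2.imwrite(f'pics/s2z.png',cv2.resize(cv2.convertScaleAbs(im,alpha=1.4),None,fx=3.5,fy=3.5,interpolation=cv2.INTER_CUBIC))
# planned arc (tip front corner at bin (8,135)); world deltas
ex=np.array([.994,.108]); 
for t in np.arange(0,.68,.05):
    x=8*np.cos(t)-135*np.sin(t); z=8*np.sin(t)+135*np.cos(t)
    print(round(t,2),np.round((x-8)/10*ex,2),round((z-135)/10,2))
E
```

```text
time: 4.2
position: [0.6272, -0.1601, 0.2269]
ee_rot: [-0.002, 0.667, 0.745, -0.001]
contact_force: [-1.2, 0.4, -0.7]
finger_gap: -0.0003
0.0 [0. 0.] 0.0
0.05 [-0.67 -0.07] 0.02
0.1 [-1.34 -0.15] 0.01
0.15 [-2.01 -0.22] -0.03
0.2 [-2.68 -0.29] -0.11
0.25 [-3.34 -0.36] -0.22
0.3 [-4.   -0.43] -0.37
0.35 [-4.65 -0.51] -0.54
0.4 [-5.29 -0.57] -0.75
0.45 [-5.92 -0.64] -1.0
0.5 [-6.53 -0.71] -1.27
0.55 [-7.13 -0.77] -1.57
0.6 [-7.72 -0.84] -1.91
0.65 [-8.28 -0.9 ] -2.27
```

View pics/s2z.png

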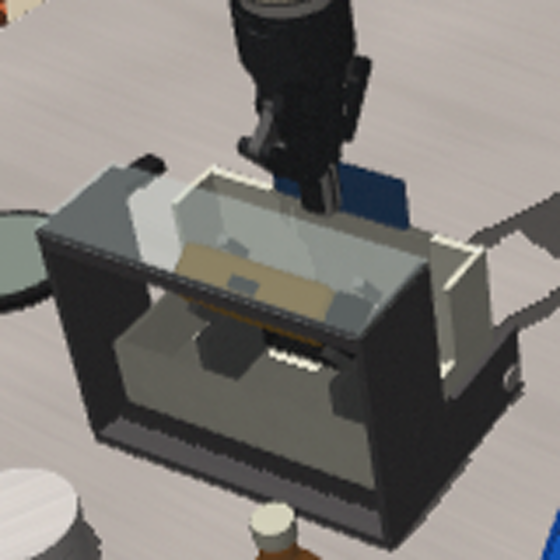

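The fingertips are behind the tab at about (320,200) in the zoom, with no contact. Now pulling.

```bash
python3 -m handwheel '{"travel":[[-0.5,-0.05,0],[-0.5,-0.05,0],[-0.5,-0.05,0],[-0.5,-0.05,0],[-0.5,-0.05,0],[-0.5,-0.05,-0.05],[-0.5,-0.05,-0.05],[-0.5,-0.05,-0.05]],"twist":[[0,0,0],[0,0,0],[0,0,0],[0,0,0],[0,0,0],[0,0,0],[0,0,0],[0,0,0]],"grip":[0,0,0,0,0,0,0,0]}'
python3 -m handwheel '{"travel":[[-0.5,-0.05,-0.1],[-0.5,-0.05,-0.1],[-0.5,-0.05,-0.15],[-0.5,-0.05,-0.15],[-0.4,-0.05,-0.2],[-0.4,-0.05,-0.2],[-0.4,-0.05,-0.2],[0,0,0]],"twist":[[0,0,0],[0,0,0],[0,0,0],[0,0,0],[0,0,0],[0,0,0],[0,0,0],[0,0,0]],"grip":[0,0,0,0,0,0,0,0]}'
python3 - <<'E'
from h import *
c=cam('scene'); im=c['image'][145:305,125:285,::-1]
cv2.imwrite(f'pics/s3z.png',cv2.resize(cv2.convertScaleAbs(im,alpha=1.4),None,fx=3.5,fy=3.5,interpolation=cv2.INTER_CUBIC))
E
```

```text
time: 4.92
position: [0.5883, -0.1647, 0.2289]
ee_rot: [0.001, 0.667, 0.745, 0.0]
contact_force: [5.2, -1.4, -2.0]
finger_gap: 0.0001
time: 5.58
position: [0.5551, -0.1677, 0.2167]
ee_rot: [-0.001, 0.667, 0.745, -0.001]
contact_force: [1.6, -0.2, 1.6]
finger_gap: 0.0002
```

View pics/s3z.png

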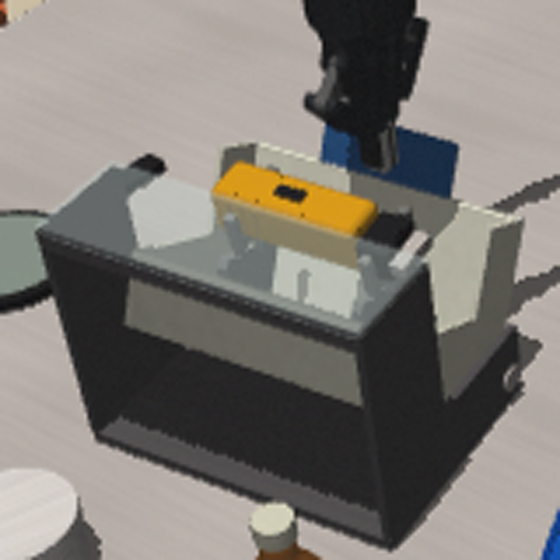

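The bin is tipping with the clipper seated (gold at (300,195) in the zoom). I'll continue to the stop.

```bash
python3 -m handwheel '{"travel":[[-0.3,-0.03,-0.15],[-0.3,-0.03,-0.15],[-0.3,-0.03,-0.15],[-0.3,-0.03,-0.2],[-0.3,-0.03,-0.2],[-0.2,-0.02,-0.1],[0,0,0],[0,0,0]],"twist":[[0,0,0],[0,0,0],[0,0,0],[0,0,0],[0,0,0],[0,0,0],[0,0,0],[0,0,0]],"grip":[0,0,0,0,0,0,0,0]}'
python3 - <<'E'
from h import *
print(robot.get_obs()['contact_force'])
c=cam('top');P=pts(c); hsv=cv2.cvtColor(c['image'],cv2.COLOR_RGB2HSV)
m=cv2.inRange(hsv,(100,150,60),(130,255,255)); n,l,s,ce=cv2.connectedComponentsWithStats(m)
ex=np.array([.9942,.1078]);ey=np.array([-.1078,.9942]);o=np.array([.6733,-.1572])
for i in range(1,n):
    if 20<s[i,4]<2000:
        p=P[l==i]; f=np.c_[(p[:,:2]-o)@ex,(p[:,:2]-o)@ey,p[:,2]]*1000
        print(s[i],f.min(0),f.max(0)); e=f[:,[0,2]]-[-75,20]; r=np.hypot(e[:,0],e[:,1]); k=r>r.max()-10; print('tilt', np.median(np.arctan2(-e[k,0],e[k,1])))
E
```

```text
time: 6.3
position: [0.5386, -0.1696, 0.2071]
ee_rot: [-0.001, 0.667, 0.745, -0.001]
contact_force: [-0.1, 0.3, 1.3]
finger_gap: -0.0
[-0.05296609  0.26405562  1.27947085]
```

```bash
python3 -m handwheel '{"travel":[[-0.2,-0.02,-0.1],[-0.2,-0.02,-0.1],[-0.2,-0.02,-0.1],[-0.2,-0.02,-0.1],[0,0,0],[0,0,0],[0,0,0],[0,0,0]],"twist":[[0,0,0],[0,0,0],[0,0,0],[0,0,0],[0,0,0],[0,0,0],[0,0,0],[0,0,0]],"grip":[0,0,0,0,0,0,0,0]}'
cat > tilt.py <<'E'
from h import *
c=cam('scene');P=pts(c); hsv=cv2.cvtColor(c['image'],cv2.COLOR_RGB2HSV)
ex=np.array([.9942,.1078]);ey=np.array([-.1078,.9942]);o=np.array([.6733,-.1572])
F=np.dstack([(P[...,:2]-o)@ex,(P[...,:2]-o)@ey,P[...,2]])*1000
m=cv2.inRange(hsv,(100,120,30),(130,255,255))>0
f=F[m&(abs(F[...,1])<60)&(F[...,2]>80)&(F[...,0]>-230)&(F[...,0]<0)]
e=f[:,[0,2]]-[-75,20]
# rear face line: bin x=8
L=np.hypot(e[:,0],e[:,1]); t=np.arctan2(-e[:,0],e[:,1])+np.arcsin(8/L)
print(len(f),'tilt',np.median(t),np.percentile(t,[10,90]),'topedge',f[np.argmax(L)])
g=cv2.inRange(hsv,(12,120,60),(30,255,255))>0
k=F[g&(abs(F[...,1])<120)&(F[...,2]>90)&(F[...,2]<230)&(abs(F[...,0])<180)]
if len(k): print('gold',len(k),k.min(0),k.max(0),'top',np.median(k[:,2]),np.percentile(k[:,2],90))
im=c['image'][145:305,125:285,::-1]
import sys
cv2.imwrite('pics/'+sys.argv[1],cv2.resize(cv2.convertScaleAbs(im,alpha=1.4),None,fx=3.5,fy=3.5,interpolation=cv2.INTER_CUBIC))
E
python3 tilt.py s4z.png
```

```text
time: 7.02
position: [0.532, -0.1704, 0.2041]
ee_rot: [0.0, 0.667, 0.745, 0.0]
contact_force: [4.8, 0.7, 0.6]
finger_gap: 0.0001
374 tilt 0.6392495092456346 [0.61083884 0.66515837] topedge [-116.39270888  -20.28247805  455.42343104]
gold 755 [-141.13637702 -111.56485126  116.75217943] [-38.28399526  46.62140096 178.91097093] top 170.96302615112253 175.15662171471396
```

View pics/s4z.png

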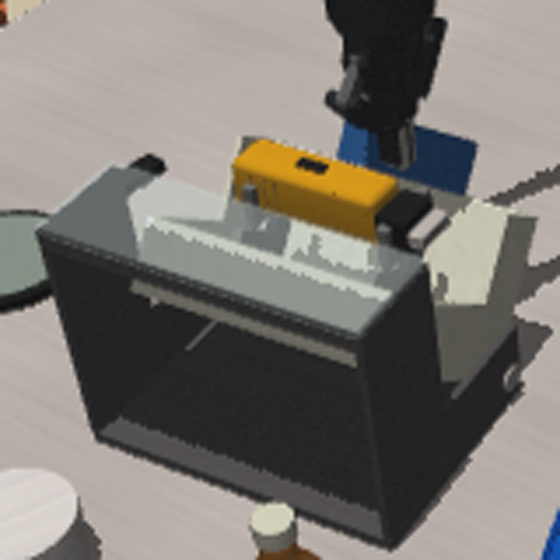

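```bash
python3 -m handwheel '{"travel":[[-0.15,-0.02,-0.1],[-0.15,-0.02,-0.1],[-0.1,-0.01,0],[0,0,0],[0,0,0],[0,0,0],[0,0,0],[0,0,0]],"twist":[[0,0,0],[0,0,0],[0,0,0],[0,0,0],[0,0,0],[0,0,0],[0,0,0],[0,0,0]],"grip":[0,0,0,0,0,0,0,0]}'
python3 -m handwheel '{"travel":[[0.4,0.04,0.3],[0.4,0.04,1],[0.2,0,1.5],[0,0,2],[0,0,2],[0,0,2],[0,0,2],[0,0,1]],"twist":[[0,0,0],[0,0,0],[0,0,0],[0,0,0],[0,0,0],[0,0,0],[0,0,0],[0,0,0]],"grip":[0,0,0,0,0,0,0,0]}'
python3 - <<'E'
E
python3 tilt.py s5z.png
```

```text
time: 7.73
position: [0.5312, -0.1706, 0.2041]
ee_rot: [0.003, 0.667, 0.745, 0.003]
contact_force: [11.2, 3.8, 2.5]
finger_gap: -0.0001
time: 8.4
position: [0.5373, -0.1706, 0.3225]
ee_rot: [0.001, 0.667, 0.745, -0.0]
contact_force: [0.9, 0.1, 0.4]
finger_gap: 0.0
566 tilt 0.6380171753573236 [0.61092849 0.66521055] topedge [-127.21517646  -54.07420434  567.82865081]
gold 754 [-139.03815213 -113.6379561   119.63237565] [-38.11670182  46.84413003 179.02734168] top 171.04332132854688 175.28510279721698
```

```bash
python3 - <<'E'
from h import *
for n in ('top','scene'):
    c=cam(n);P=pts(c);hsv=cv2.cvtColor(c['image'],cv2.COLOR_RGB2HSV); save(c,n+'5.png')
    ex=np.array([.9942,.1078]);ey=np.array([-.1078,.9942]);o=np.array([.6733,-.1572])
    F=np.dstack([(P[...,:2]-o)@ex,(P[...,:2]-o)@ey,P[...,2]])*1000
    g=(cv2.inRange(hsv,(12,120,60),(30,255,255))>0)&(abs(F[...,1])<120)&(F[...,2]>150)&(F[...,2]<195)&(abs(F[...,0])<180)
    g=cv2.morphologyEx(g.astype(np.uint8),cv2.MORPH_OPEN,np.ones((2,2)))>0
    k=F[g]; k=k[k[:,2]>np.percentile(k[:,2],90)-12] if len(k) else k
    if len(k): print(n,len(k),k.min(0),k.max(0),np.median(k,0),cv2.minAreaRect(k[:,:2].astype(np.float32)))
E
```

```text
top 395 [-241.39985458  -16.14019524  165.58684714] [ -47.80089348  237.34942356 1481.63747262] [-66.05827546  17.4411898  173.18361712] ((-133.7626953125, 118.23905944824219), (54.72121047973633, 317.32257080078125), 33.32958984375)
scene 486 [-78.45112078 -66.14444788 163.49508293] [786.32689965 670.7283405  951.46448926] [-52.36996141  -0.27203897 173.01209037] ((327.6471862792969, 334.81396484375), (1132.222900390625, 104.75482177734375), 41.50325012207031)
```

View pics/top5.png

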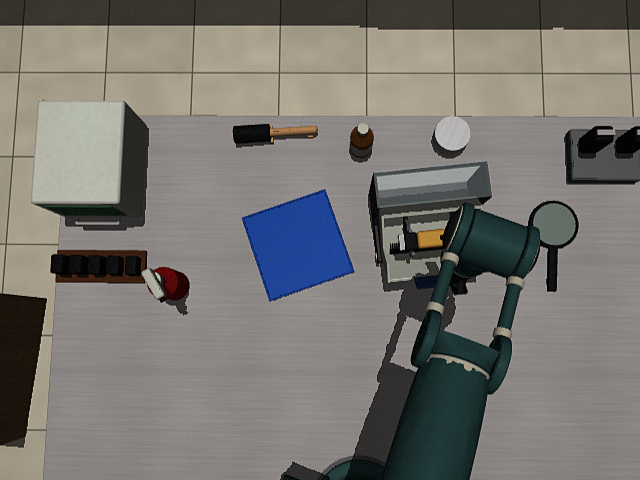

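View pics/scene5.png

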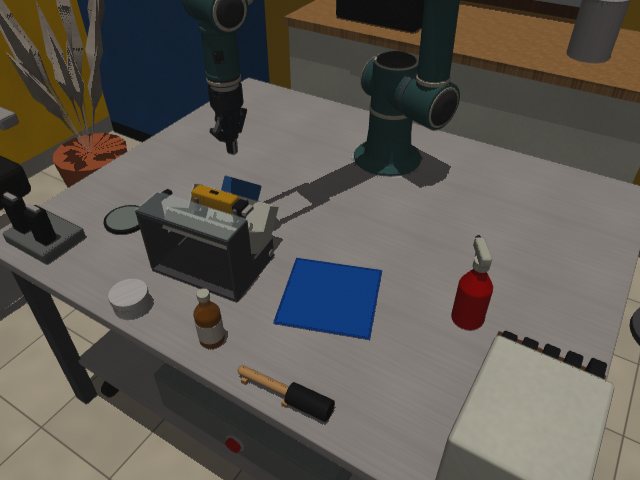

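The bin stays tipped (about 0.64) and the clipper lies level, its head towards +y. Next I measure the clipper's ends.

```bash
python3 - <<'E'
from h import *
ex=np.array([.9942,.1078]);ey=np.array([-.1078,.9942]);o=np.array([.6733,-.1572])
for n in ('top','scene'):
    c=cam(n);P=pts(c);hsv=cv2.cvtColor(c['image'],cv2.COLOR_RGB2HSV)
    F=np.dstack([(P[...,:2]-o)@ex,(P[...,:2]-o)@ey,P[...,2]])*1000
    ok=(c['z_map']>0)&(F[...,2]>158)&(F[...,2]<185)&(F[...,0]>-100)&(F[...,0]<-20)&(abs(F[...,1])<110)
    k=F[ok]; r=cv2.minAreaRect(k[:,:2].astype(np.float32))
    print(n,len(k),np.percentile(k,[0,2,50,98,100],axis=0).round(0).tolist(),r)
    g=ok&(cv2.inRange(hsv,(12,120,60),(30,255,255))>0)&(F[...,2]>169)
    k=F[g];print(' goldtop',len(k),np.percentile(k,[1,50,99],axis=0).round(1).tolist(),cv2.minAreaRect(k[:,:2].astype(np.float32)))
    u0,u1,v0,v1=(370,500,190,290) if n=='top' else (170,290,165,265)
    cv2.imwrite(f'pics/{n}6z.png',cv2.resize(cv2.convertScaleAbs(c['image'][v0:v1,u0:u1,::-1],alpha=1.4),None,fx=6,fy=6,interpolation=cv2.INTER_CUBIC))
E
```

```text
top 677 [[-95.0, -17.0, 158.0], [-83.0, -10.0, 159.0], [-64.0, 32.0, 170.0], [-46.0, 71.0, 179.0], [-40.0, 82.0, 182.0]] ((-69.317626953125, 33.84973907470703), (98.51607513427734, 55.18229293823242), 85.24413299560547)
 goldtop 364 [[-81.5, -12.0, 169.1], [-63.0, 16.8, 173.5], [-46.0, 43.1, 180.7]] ((-63.764915466308594, 14.861282348632812), (57.22897720336914, 36.58058547973633), 89.41825103759766)
scene 768 [[-89.0, -74.0, 158.0], [-79.0, -66.0, 159.0], [-52.0, 5.0, 171.0], [-40.0, 71.0, 177.0], [-34.0, 86.0, 182.0]] ((-57.53123474121094, 5.0904998779296875), (54.10860824584961, 159.21681213378906), 5.089192867279053)
 goldtop 431 [[-79.6, -68.2, 169.1], [-55.7, -7.2, 173.6], [-41.9, 45.8, 177.4]] ((-61.23194122314453, -12.449413299560547), (41.35639953613281, 120.07512664794922), 0.7715093493461609)
```

View pics/scene6z.png

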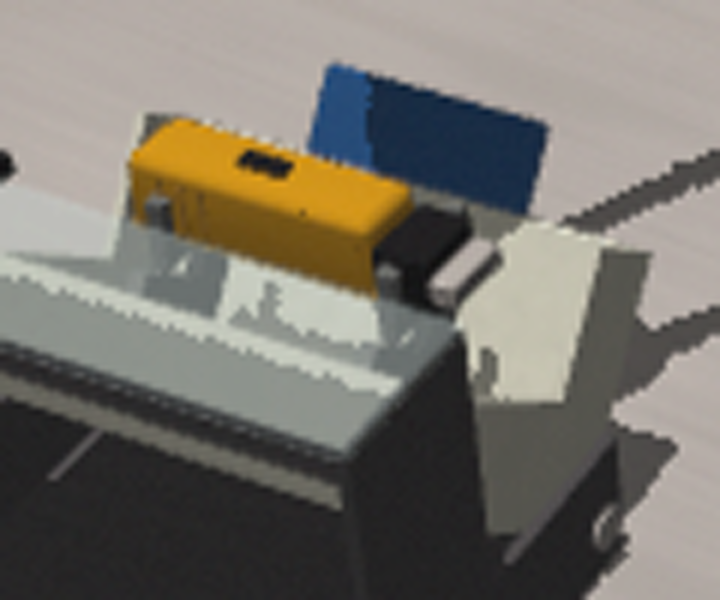

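View pics/top6z.png

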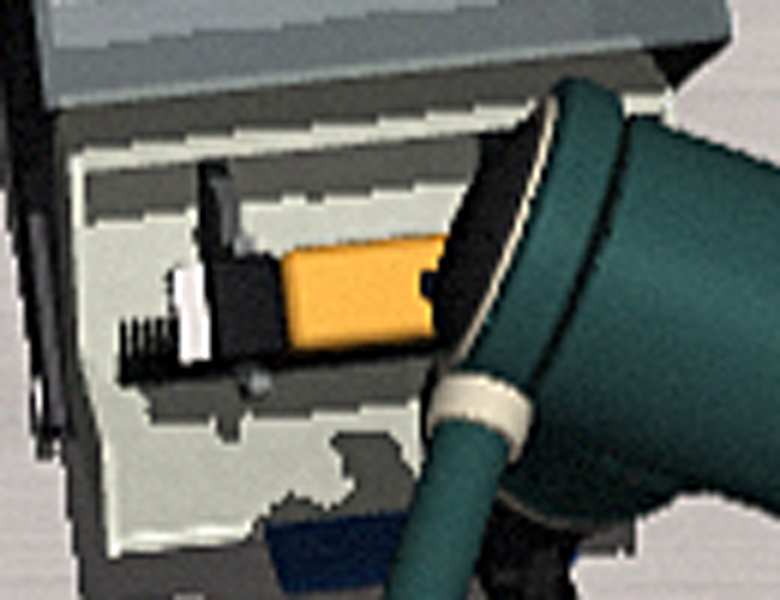

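Clipper centre in the frame: about (-64, +1) mm, underside z≈0.137. I'll move above it with a partial opening (clear of the back wall and roof), then check before going down.

```bash
python3 -m handwheel '{"travel":[[1.0,0.1,0],[1.5,0.15,0],[1.5,0.15,0],[1.5,0.15,0],[1.2,0.1,0],[0.5,0.1,0],[0,0,0],[0,0,0]],"twist":[[0,0,0],[0,0,0],[0,0,0],[0,0,0],[0,0,0],[0,0,0],[0,0,0],[0,0,0]],"grip":[0.75,0.75,0.75,0.75,0.75,0.75,0.75,0.75]}' 40
python3 -m handwheel '{"travel":[[0,0,-1],[0,0,-1.5],[0,0,-1.5],[0,0,-1],[0,0,-0.8],[0,0,0],[0,0,0],[0,0,0]],"twist":[[0,0,0],[0,0,0],[0,0,0],[0,0,0],[0,0,0],[0,0,0],[0,0,0],[0,0,0]],"grip":[0.75,0.75,0.75,0.75,0.75,0.75,0.75,0.75]}'
python3 tilt.py s7z.png
```

```text
time: 9.32
position: [0.6093, -0.1624, 0.319]
ee_rot: [-0.001, 0.667, 0.745, -0.0]
contact_force: [-0.1, 0.8, 0.6]
finger_gap: 0.0638
time: 9.98
position: [0.6098, -0.1628, 0.2627]
ee_rot: [0.001, 0.667, 0.745, 0.0]
contact_force: [-0.6, -0.3, 0.1]
finger_gap: 0.0641
559 tilt 0.640270019267653 [0.60483813 0.66511204] topedge [-206.86410665   12.63510124  570.96962908]
gold 673 [-138.55106237 -110.14433884  119.28193375] [-16.28225673  45.11263184 207.17412192] top 169.91805752579302 175.10903590063563
```

View pics/s7z.png

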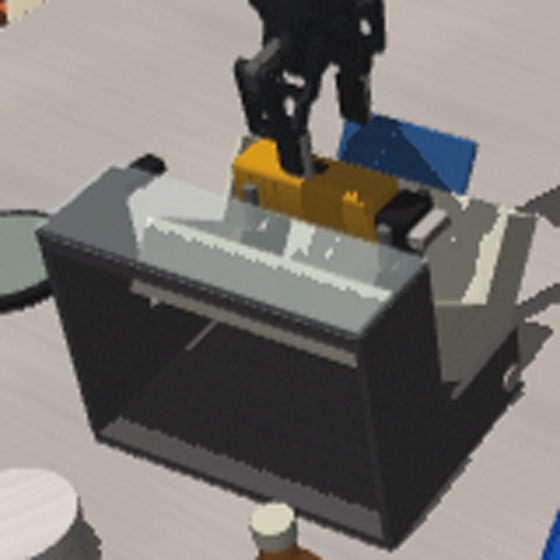

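The open fingers straddle the clipper (rear fingertip at (300,170) in the zoom). Lowering by 5.6 cm.

```bash
python3 -m handwheel '{"travel":[[0,0,-0.8],[0,0,-0.8],[0,0,-0.8],[0,0,-0.8],[0,0,-0.8],[0,0,-0.8],[0,0,-0.8],[0,0,0]],"twist":[[0,0,0],[0,0,0],[0,0,0],[0,0,0],[0,0,0],[0,0,0],[0,0,0],[0,0,0]],"grip":[0.75,0.75,0.75,0.75,0.75,0.75,0.75,0.75]}'
python3 tilt.py s8z.png
```

```text
time: 10.7
position: [0.6082, -0.1622, 0.2031]
ee_rot: [-0.002, 0.667, 0.745, -0.001]
contact_force: [-0.4, -0.2, -0.6]
finger_gap: 0.0641
410 tilt 0.6381072388046315 [0.60825342 0.66589214] topedge [-191.98702008   -5.15930867  552.43095724]
gold 383 [-106.25388022 -108.00336242  133.73918346] [  1.07072272  46.00682031 213.91690899] top 170.9882631956121 175.19301512189008
```

View pics/s8z.png

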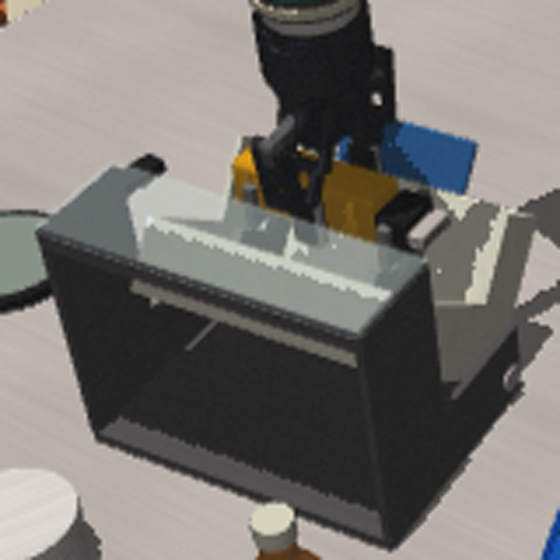

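No contact, and the fingers sit either side of the clipper. Closing.

```bash
python3 -m handwheel '{"travel":[[0,0,0],[0,0,0],[0,0,0],[0,0,0],[0,0,0],[0,0,0],[0,0,0],[0,0,0]],"twist":[[0,0,0],[0,0,0],[0,0,0],[0,0,0],[0,0,0],[0,0,0],[0,0,0],[0,0,0]],"grip":[0.65,0.55,0.5,0.45,0.4,0.35,0.3,0.3]}' 50
python3 -m handwheel '{"travel":[[0,0,0],[0,0,0.3],[0,0,0.5],[0,0,0.5],[0,0,0.5],[0,0,0.5],[0,0,0],[0,0,0]],"twist":[[0,0,0],[0,0,0],[0,0,0],[0,0,0],[0,0,0],[0,0,0],[0,0,0],[0,0,0]],"grip":[0.2,0.2,0.2,0.2,0.2,0.2,0.2,0.2]}' 50
python3 tilt.py s9z.png
```

```text
time: 11.42
position: [0.6103, -0.1628, 0.207]
ee_rot: [0.001, 0.667, 0.745, 0.001]
contact_force: [1.6, 0.0, 4.9]
finger_gap: 0.0373
time: 12.08
position: [0.6097, -0.1627, 0.2294]
ee_rot: [0.0, 0.667, 0.745, 0.0]
contact_force: [0.5, 0.2, -2.4]
finger_gap: 0.0377
370 tilt 0.6381706197263168 [0.59865209 0.66233711] topedge [-190.94937692   -1.22140348  577.91184658]
gold 449 [ -90.95072612 -111.52794643  123.62202627] [-40.14352084  46.23756559 200.70033693] top 190.1921464656001 197.7004342102885
```

View pics/s9z.png

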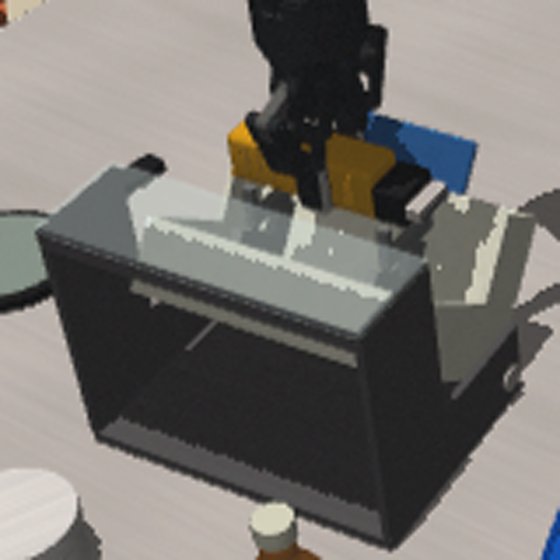

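The clipper is held (gap 37.7 mm) and lifted clear. Next, up and across to the mat centre.

```bash
python3 -m handwheel '{"travel":[[0,0,0.6],[0,0,1.2],[0,0,1.5],[0,0,1.5],[0,0,1.5],[0,0,1.5],[0,0,1.0],[0,0,0.5]],"twist":[[0,0,0],[0,0,0],[0,0,0],[0,0,0],[0,0,0],[0,0,0],[0,0,0],[0,0,0]],"grip":[0.2,0.2,0.2,0.2,0.2,0.2,0.2,0.2]}' 50
python3 -m handwheel '{"travel":[[0,0.8,0],[0,1.5,0],[0.1,2,0],[0.1,2.3,0],[0.1,2.3,0],[0.1,2.3,0],[0,2.3,0],[0,2.3,0]],"twist":[[0,0,0],[0,0,0],[0,0,0],[0,0,0],[0,0,0],[0,0,0],[0,0,0],[0,0,0]],"grip":[0.2,0.2,0.2,0.2,0.2,0.2,0.2,0.2]}'
python3 -m handwheel '{"travel":[[0,2.3,0],[0,2.3,0],[0.1,2.3,0],[0.1,2.3,0],[0.1,2.3,0],[0.1,2,0],[0,1.5,0],[0,0.8,0]],"twist":[[0,0,1.5],[0,0,1.5],[0,0,1.5],[0,0,1.5],[0,0,1.5],[0,0,1.5],[0,0,1.5],[0,0,1.5]],"grip":[0.2,0.2,0.2,0.2,0.2,0.2,0.2,0.2]}'
python3 - <<'E'
from h import *
for n in('scene','top'): save(cam(n),n+'10.png')
E
```

```text
time: 12.8
position: [0.6103, -0.1629, 0.325]
ee_rot: [0.002, 0.667, 0.745, 0.001]
contact_force: [0.2, -0.7, -1.9]
finger_gap: 0.0375
time: 13.47
position: [0.6124, -0.0021, 0.3201]
ee_rot: [-0.001, 0.667, 0.745, -0.001]
contact_force: [1.1, -0.3, -2.1]
finger_gap: 0.0376
time: 14.13
position: [0.6163, 0.1561, 0.3204]
ee_rot: [-0.001, 0.584, 0.812, -0.001]
contact_force: [0.7, -0.3, -2.0]
finger_gap: 0.0375
```

View pics/scene10.png

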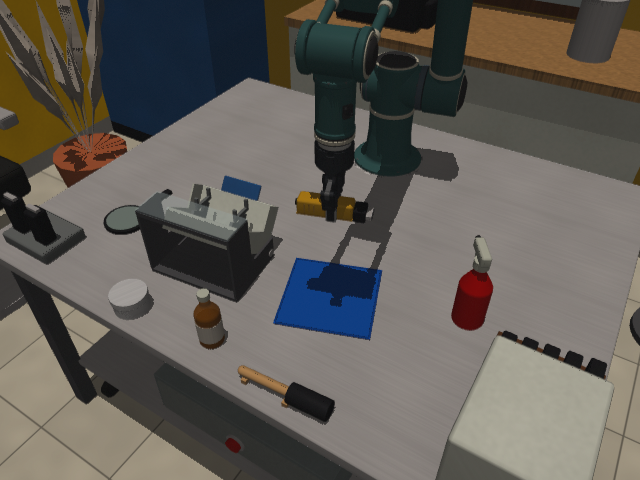

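View pics/top10.png

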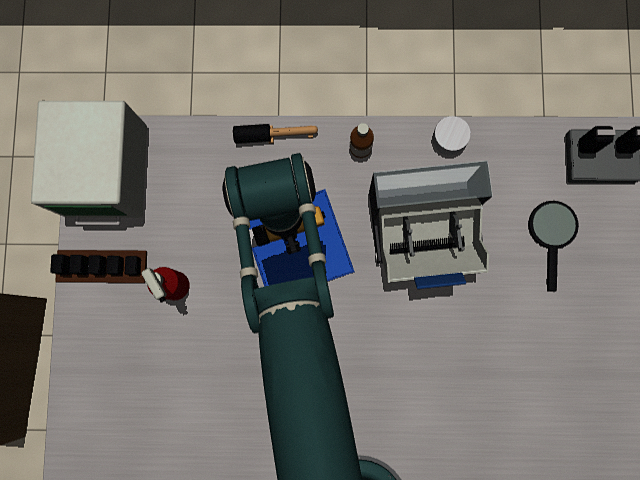

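Over the mat centre, level. Lowering.

```bash
python3 -m handwheel '{"travel":[[0,-0.05,-1],[0,-0.05,-2],[0,-0.05,-2.5],[0,0,-2.5],[0,0,-2.5],[0,0,-2.5],[0,0,-2],[0,0,-1]],"twist":[[0,0,0],[0,0,0],[0,0,0],[0,0,0],[0,0,0],[0,0,0],[0,0,0],[0,0,0]],"grip":[0.2,0.2,0.2,0.2,0.2,0.2,0.2,0.2]}'
python3 -m handwheel '{"travel":[[0,0,-1.2],[0,0,-1.2],[0,0,-1.2],[0,0,-1.2],[0,0,-1],[0,0,-0.8],[0,0,-0.4],[0,0,0]],"twist":[[0,0,0],[0,0,0],[0,0,0],[0,0,0],[0,0,0],[0,0,0],[0,0,0],[0,0,0]],"grip":[0.2,0.2,0.2,0.2,0.2,0.2,0.2,0.2]}'
python3 - <<'E'
from h import *
print(robot.get_obs()['position'],robot.get_obs()['contact_force'])
E
```

```text
time: 14.9
position: [0.6152, 0.1498, 0.1575]
ee_rot: [-0.002, 0.586, 0.81, -0.002]
contact_force: [-0.4, 0.4, -2.8]
finger_gap: 0.0377
time: 15.57
position: [0.6168, 0.1518, 0.0906]
ee_rot: [-0.001, 0.585, 0.811, -0.001]
contact_force: [0.3, 0.0, -1.6]
finger_gap: 0.0376
[0.61679175 0.15181775 0.09055524] [ 0.25372411  0.02729573 -1.60394025]
```

```bash
python3 -m handwheel '{"travel":[[0,0,-0.2],[0,0,-0.2],[0,0,-0.2],[0,0,-0.2],[0,0,-0.2],[0,0,-0.2],[0,0,-0.1],[0,0,0]],"twist":[[0,0,0],[0,0,0],[0,0,0],[0,0,0],[0,0,0],[0,0,0],[0,0,0],[0,0,0]],"grip":[0.2,0.2,0.2,0.2,0.2,0.2,0.2,0.2]}'
python3 -m handwheel '{"travel":[[0,0,-0.1],[0,0,-0.1],[0,0,-0.1],[0,0,0],[0,0,0],[0,0,0],[0,0,0],[0,0,0]],"twist":[[0,0,0],[0,0,0],[0,0,0],[0,0,0],[0,0,0],[0,0,0],[0,0,0],[0,0,0]],"grip":[0.2,0.2,0.2,0.2,0.2,0.2,0.2,0.2]}'
python3 - <<'E'
from h import *
c=cam('scene');P=pts(c);im=c['image'][220:350,260:400,::-1]
cv2.imwrite('pics/s11.png',cv2.resize(cv2.convertScaleAbs(im,alpha=1.5),None,fx=5,fy=4.6,interpolation=cv2.INTER_CUBIC))
hsv=cv2.cvtColor(c['image'],cv2.COLOR_RGB2HSV); g=(cv2.inRange(hsv,(12,120,60),(30,255,255))>0)&(abs(P[...,1]-.15)<.1)&(abs(P[...,0]-.617)<.1)
print(np.percentile(P[g][:,2],[2,50,95]))
E
```

```text
time: 16.23
position: [0.6172, 0.1518, 0.0785]
ee_rot: [-0.0, 0.585, 0.811, -0.0]
contact_force: [-0.4, 1.4, -1.4]
finger_gap: 0.0376
time: 16.9
position: [0.6175, 0.1519, 0.0759]
ee_rot: [0.0, 0.585, 0.811, 0.0]
contact_force: [0.2, 0.3, -2.3]
finger_gap: 0.0375
[0.01063589 0.04010943 0.04547195]
```

View pics/s11.png

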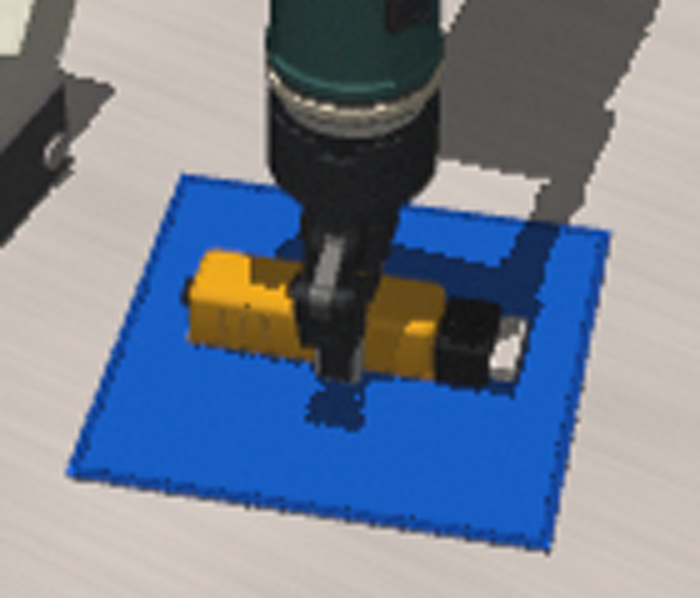

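The clipper is centred on the mat, still a few mm above it. I'll go down in 1 mm steps.

```bash
python3 -m handwheel '{"travel":[[0,0,-0.1],[0,0,0],[0,0,-0.1],[0,0,0],[0,0,0],[0,0,0],[0,0,0],[0,0,0]],"twist":[[0,0,0],[0,0,0],[0,0,0],[0,0,0],[0,0,0],[0,0,0],[0,0,0],[0,0,0]],"grip":[0.2,0.2,0.2,0.2,0.2,0.2,0.2,0.2]}'
python3 -m handwheel '{"travel":[[0,0,-0.1],[0,0,0],[0,0,-0.1],[0,0,0],[0,0,0],[0,0,0],[0,0,0],[0,0,0]],"twist":[[0,0,0],[0,0,0],[0,0,0],[0,0,0],[0,0,0],[0,0,0],[0,0,0],[0,0,0]],"grip":[0.2,0.2,0.2,0.2,0.2,0.2,0.2,0.2]}'
```

```text
time: 17.62
position: [0.6178, 0.1519, 0.0755]
ee_rot: [0.0, 0.585, 0.811, 0.0]
contact_force: [-4.4, -1.0, 8.3]
finger_gap: 0.0376
time: 18.28
position: [0.6178, 0.152, 0.0755]
ee_rot: [0.0, 0.585, 0.811, 0.0]
contact_force: [-9.2, -2.0, 19.7]
finger_gap: 0.0375
```

Contact on the mat at 0.0755. I'll ease off 2 mm of command and open gradually.

```bash
python3 -m handwheel '{"travel":[[0,0,0.1],[0,0,0.1],[0,0,0],[0,0,0],[0,0,0],[0,0,0],[0,0,0],[0,0,0]],"twist":[[0,0,0],[0,0,0],[0,0,0],[0,0,0],[0,0,0],[0,0,0],[0,0,0],[0,0,0]],"grip":[0.2,0.2,0.2,0.45,0.5,0.55,0.65,0.75]}' 20
python3 -m handwheel '{"travel":[[0,0,0],[0,0,0.3],[0,0,1],[0,0,1.5],[0,0,2],[0,0,2],[0,0,2],[0,0,2]],"twist":[[0,0,0],[0,0,0],[0,0,0],[0,0,0],[0,0,0],[0,0,0],[0,0,0],[0,0,0]],"grip":[0.75,0.75,0.75,0.75,0.75,0.75,0.75,0.75]}'
python3 -m handwheel '{"travel":[[0,0,2],[0,0,2],[0,0,2],[0,0,2],[0,0,2],[0,0,2],[0,0,1],[0,0,0]],"twist":[[0,0,0],[0,0,0],[0,0,0],[0,0,0],[0,0,0],[0,0,0],[0,0,0],[0,0,0]],"grip":[0.75,0.75,0.75,0.75,0.75,0.75,0.75,0.75]}'
python3 - <<'E'
from h import *
c=cam('scene');P=pts(c);save(c,'s12.png')
im=c['image'][220:350,260:400,::-1]
cv2.imwrite('pics/s12z.png',cv2.resize(cv2.convertScaleAbs(im,alpha=1.5),None,fx=5,fy=4.6,interpolation=cv2.INTER_CUBIC))
hsv=cv2.cvtColor(c['image'],cv2.COLOR_RGB2HSV); g=(cv2.inRange(hsv,(12,120,60),(30,255,255))>0)&(abs(P[...,1]-.15)<.1)&(abs(P[...,0]-.617)<.1)
print(np.percentile(P[g][:,2],[2,50,95]))
E
```

```text
time: 18.95
position: [0.6175, 0.1519, 0.0736]
ee_rot: [-0.0, 0.585, 0.811, -0.0]
contact_force: [-0.5, 0.0, -0.8]
finger_gap: 0.0638
time: 19.62
position: [0.6176, 0.1519, 0.1838]
ee_rot: [0.0, 0.585, 0.811, 0.0]
contact_force: [1.2, -0.3, -0.5]
finger_gap: 0.0641
time: 20.28
position: [0.6189, 0.1522, 0.3162]
ee_rot: [0.002, 0.585, 0.811, 0.002]
contact_force: [0.1, 0.4, 0.2]
finger_gap: 0.0642
[0.00961012 0.03788896 0.04315704]
```

View pics/s12z.png

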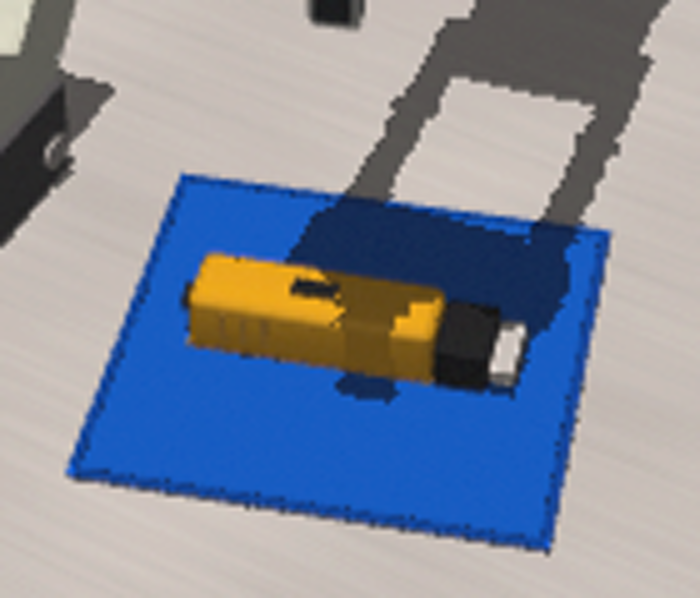

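The clipper lies flat and released, well within the mat (ends at about (190,310) and (525,350) in the zoom). Now I go round in front of the tab with the fingers closed.

```bash
python3 -m handwheel '{"travel":[[-0.9,-1.5,0],[-0.9,-2.1,0],[-0.9,-2.1,0],[-0.9,-2.1,0],[-0.9,-2.1,0],[-0.9,-2.1,0],[-0.9,-2.1,0],[-0.9,-2.1,0]],"twist":[[0,0,-1.5],[0,0,-1.5],[0,0,-1.5],[0,0,-1.5],[0,0,-1.5],[0,0,-1.5],[0,0,-1.5],[0,0,-1.5]],"grip":[0.6,0.4,0.2,0,0,0,0,0]}' 20
python3 -m handwheel '{"travel":[[-0.9,-2.1,0],[-0.9,-2.1,0],[-0.9,-2.1,0],[-0.9,-2.1,0],[-0.9,-2.1,0],[-0.9,-2.1,0],[-0.9,-2.1,0],[-0.9,-2.2,0]],"twist":[[0,0,0],[0,0,0],[0,0,0],[0,0,0],[0,0,0],[0,0,0],[0,0,0],[0,0,0]],"grip":[0,0,0,0,0,0,0,0]}'
python3 -m handwheel '{"travel":[[0,0,0],[0,0,-1],[0,0,-2],[0,0,-2],[0,0,-2],[0,0,-2],[0,0,-1],[0,0,0]],"twist":[[0,0,0],[0,0,0],[0,0,0],[0,0,0],[0,0,0],[0,0,0],[0,0,0],[0,0,0]],"grip":[0,0,0,0,0,0,0,0]}'
python3 tilt.py s13z.png
```

```text
time: 21.0
position: [0.544, -0.011, 0.3097]
ee_rot: [-0.001, 0.667, 0.745, -0.001]
contact_force: [0.5, -0.3, -0.4]
finger_gap: 0.0001
time: 21.67
position: [0.4721, -0.1796, 0.3098]
ee_rot: [-0.002, 0.667, 0.745, -0.0]
contact_force: [-0.1, -0.8, 0.5]
finger_gap: 0.0001
time: 22.33
position: [0.4713, -0.1772, 0.2076]
ee_rot: [-0.004, 0.666, 0.746, -0.001]
contact_force: [-0.9, -0.3, -0.1]
finger_gap: 0.0001
552 tilt 0.6397018146714806 [0.61351275 0.66537069] topedge [-194.06418055  -54.16654331  453.37291628]
```

View pics/s13z.png

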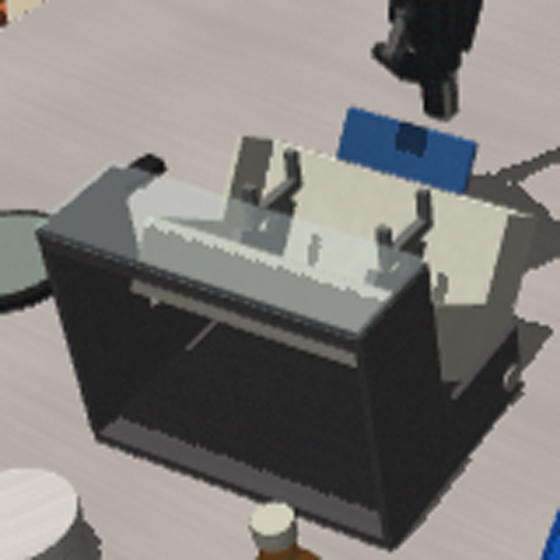

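The fingertips are in front of the tab at (440,110) in the zoom, with the bin still at 0.64. Pushing it back along the arc.

```bash
python3 -m handwheel '{"travel":[[0,0,-0.5],[0.5,0.05,0],[0.5,0.05,0],[0.5,0.05,0],[0.5,0.05,0.1],[0.5,0.05,0.2],[0.5,0.05,0.2],[0.5,0.05,0.2]],"twist":[[0,0,0],[0,0,0],[0,0,0],[0,0,0],[0,0,0],[0,0,0],[0,0,0],[0,0,0]],"grip":[0,0,0,0,0,0,0,0]}'
python3 tilt.py s14z.png
python3 -m handwheel '{"travel":[[0.5,0.05,0.2],[0.5,0.05,0.2],[0.5,0.05,0.2],[0.5,0.05,0.2],[0.5,0.05,0.2],[0.5,0.05,0.15],[0.5,0.05,0.15],[0.5,0.05,0.1]],"twist":[[0,0,0],[0,0,0],[0,0,0],[0,0,0],[0,0,0],[0,0,0],[0,0,0],[0,0,0]],"grip":[0,0,0,0,0,0,0,0]}'
python3 tilt.py s15z.png
```

```text
time: 23.05
position: [0.5091, -0.1757, 0.2144]
ee_rot: [0.0, 0.667, 0.745, 0.0]
contact_force: [-3.1, 0.3, 2.0]
finger_gap: -0.0003
571 tilt 0.5010773647003172 [0.47702828 0.52249265] topedge [-155.85007397  -54.11966027  461.04686889]
time: 23.77
position: [0.5492, -0.1715, 0.2281]
ee_rot: [0.0, 0.667, 0.745, 0.0]
contact_force: [-0.8, -0.3, 0.7]
finger_gap: 0.0004
563 tilt 0.2269857484219973 [0.20342771 0.24945628] topedge [-226.85728032    4.95156571  545.0987629 ]
```

View pics/s15z.png

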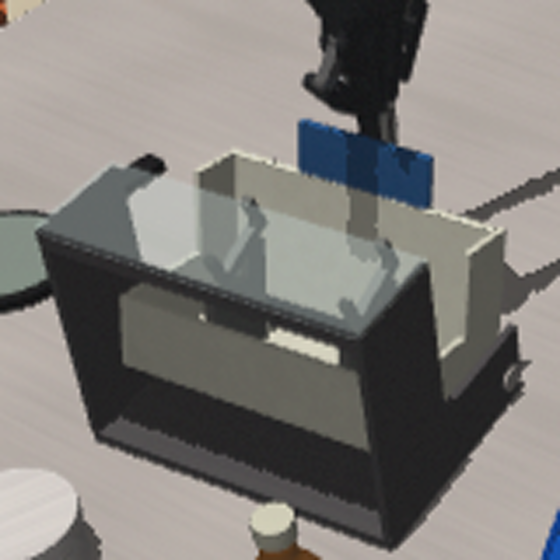

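The bin follows (tilt 0.23); about 3.5 cm left.

```bash
python3 -m handwheel '{"travel":[[0.5,0.05,0.05],[0.5,0.05,0.05],[0.5,0.05,0.05],[0.5,0.05,0],[0.5,0.05,0],[0.4,0.04,0],[0.3,0.03,0],[0.2,0.02,0]],"twist":[[0,0,0],[0,0,0],[0,0,0],[0,0,0],[0,0,0],[0,0,0],[0,0,0],[0,0,0]],"grip":[0,0,0,0,0,0,0,0]}'
python3 tilt.py s16z.png
python3 -m handwheel '{"travel":[[0.2,0.02,0],[0.2,0.02,0],[0.2,0.02,0],[0,0,0],[0,0,0],[0,0,0],[0,0,0],[0,0,0]],"twist":[[0,0,0],[0,0,0],[0,0,0],[0,0,0],[0,0,0],[0,0,0],[0,0,0],[0,0,0]],"grip":[0,0,0,0,0,0,0,0]}'
python3 tilt.py s17z.png
```

```text
time: 24.48
position: [0.583, -0.1682, 0.2293]
ee_rot: [0.0, 0.667, 0.745, 0.0]
contact_force: [0.4, -1.3, -0.4]
finger_gap: -0.0001
520 tilt 0.011641346250030576 [-0.00473685  0.03340845] topedge [-206.57555399    5.34277393  549.3455854 ]
time: 25.2
position: [0.587, -0.1677, 0.2293]
ee_rot: [-0.001, 0.667, 0.745, -0.001]
contact_force: [-5.2, -0.7, 2.3]
finger_gap: 0.0002
514 tilt -0.011290691983918289 [-0.02783441  0.01088414] topedge [-213.801        -3.14305445  579.16742478]
```

Home stop reached (tilt ≈0, force rising). I'll press once more, then back off, lift and check everything.

```bash
python3 -m handwheel '{"travel":[[0.2,0.02,0],[0.1,0.01,0],[0,0,0],[0,0,0],[0,0,0],[0,0,0],[0,0,0],[0,0,0]],"twist":[[0,0,0],[0,0,0],[0,0,0],[0,0,0],[0,0,0],[0,0,0],[0,0,0],[0,0,0]],"grip":[0,0,0,0,0,0,0,0]}'
python3 -m handwheel '{"travel":[[-0.5,-0.05,0],[-1,-0.1,0],[-1.5,-0.1,0],[-2,-0.1,0],[-2,-0.1,1],[-2,0,2],[-1,0,2],[0,0,1]],"twist":[[0,0,0],[0,0,0],[0,0,0],[0,0,0],[0,0,0],[0,0,0],[0,0,0],[0,0,0]],"grip":[0,0,0,0,0,0,0,0]}'
python3 -m handwheel '{"travel":[[0,0,0],[0,0,0],[0,0,0],[0,0,0],[0,0,0],[0,0,0],[0,0,0],[0,0,0]],"twist":[[0,0,0],[0,0,0],[0,0,0],[0,0,0],[0,0,0],[0,0,0],[0,0,0],[0,0,0]],"grip":[0,0,0,0,0,0,0,0]}'
python3 tilt.py s18z.png
python3 - <<'E'
from h import *
for n in('scene','top'):
    c=cam(n); save(c,n+'18.png')
    if n=='top':
        P=pts(c); d=np.load('pics/top0.npz')
        for im in(d['image'],c['image']):
            r=cv2.inRange(cv2.cvtColor(im,cv2.COLOR_RGB2HSV),(0,150,60),(8,255,255)); _,l,s,ce=cv2.connectedComponentsWithStats(r); i=1+np.argmax(s[1:,4]); print('spray px',ce[i])
        z=P[...,2]; xy=P[...,:2]-[.6171,.1528]; a=np.radians(19.6); m=np.stack([xy@[np.cos(a),np.sin(a)],xy@[-np.sin(a),np.cos(a)]],-1)*1000
        k=(abs(m)<130).all(-1)&(z>.025)&(z<.06); q=m[k].astype(np.float32); print('clipper in mat axes',cv2.boxPoints(cv2.minAreaRect(q)).round(0).tolist(), np.percentile(z[k],[50,95]))
E
```

```text
time: 25.92
position: [0.5876, -0.1677, 0.2293]
ee_rot: [-0.004, 0.667, 0.745, -0.003]
contact_force: [-14.9, -1.4, 8.8]
finger_gap: 0.0004
time: 26.58
position: [0.4903, -0.172, 0.2916]
ee_rot: [0.001, 0.667, 0.745, 0.0]
contact_force: [0.2, -0.5, -0.1]
finger_gap: 0.0001
time: 27.25
position: [0.4915, -0.1718, 0.2889]
ee_rot: [-0.0, 0.667, 0.745, -0.0]
contact_force: [0.3, -0.5, 0.2]
finger_gap: -0.0
513 tilt -0.011068812856725244 [-0.02710672  0.01217612] topedge [-163.99100706  -59.08496141  557.8049393 ]
spray px [168.33905579 277.73390558]
spray px [168.17333333 277.55555556]
clipper in mat axes [[-22.0, -80.0], [17.0, -81.0], [21.0, 77.0], [-19.0, 78.0]] [0.03820544 0.0448968 ]
```

View pics/top18.png

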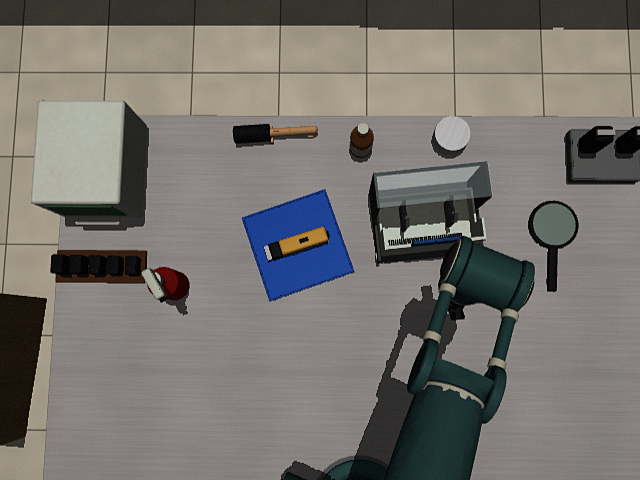

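View pics/s18z.png

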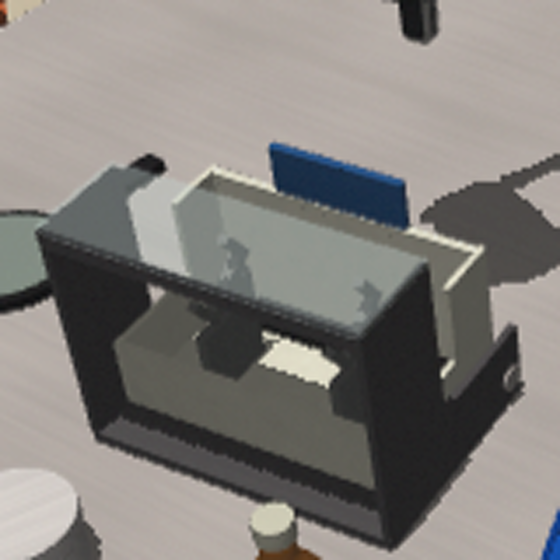

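The bin is upright and the comb is in its well (teeth at about (425,240)). The clipper is central on the mat, the spray has not moved, and the arm is clear.

```bash
python3 -c "
from station import robot
print(robot.sign_off())"
```

```text
the job is handed in; nothing more can be done
None
```

I carried out every step of the task and handed the job in at about 27 s of the allowed 72 s. The hand-in reports no verdict.

**What I did:**
- Hooked the closed fingers behind the blue tab and pulled the bin forward to its stop. The tilt measured about 0.64 rad, and the force rose at the stop.
- Gripped the clipper across its width, lifted it out, and lowered it onto the mat until it touched. I eased off and let go.
- Pushed the tab back from the front until the force rose at the home stop, then backed the arm away.

**Last checks:**
- **Bin:** upright, with a measured tilt of about -0.01 rad, which is zero within the measuring error. It stayed there for the 0.7 s I waited after backing off.
- **Clipper:** flat with its top side up, close to the mat's centre. Its ends are about 80 mm from the middle, against a limit of 113 mm.
- **Comb:** in the front well of the bin, judged by eye from the top picture.
- **Spray bottle:** unmoved, with its image position within 0.3 pixel of the start.
- **Arm:** clear of everything, with about zero contact force.

No check failed. Touchdown on the mat pressed with about 20 N before I eased off. It happened with the clipper's underside about 2 mm above the mat by my estimate, so the fingertips may have touched first. The clipper then settled by about that much when I let go.

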